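Push the stuck feed worm out of the grinder head

ROBOT

A 6-joint arm with a two-finger parallel gripper is mounted at the origin on the work surface. World frame = base frame: x ahead of the robot, y to its left, z up, the work surface at z = 0. Lengths are in m, angles in degrees, forces in N, time in s.
With the tool pointing down it reaches from about 0.4 to 0.825 m from the base axis. Payload 7 kg.
Tool frame: the origin (TCP) lies between the finger pads; the fingertips stand 19 mm ahead of it and the grasp point (between the pads) is the TCP; x points along the fingers, y is the direction in which the jaws open and shut, and the axes are right-handed (so a half turn about x gives the same grasp; the last joint's range is limited). The gripper opens to 88 mm and grips with 3 to 60 N. Pads are 19 mm wide; open, the fingers measure 130 mm over their backs; the gripper's body (78 mm by 193 mm) begins 47 mm behind the grasp point.
Start: joints at [82.684, 20.546, 0.682, 0, -70.136, -16.507], TCP at [0.273, 0.617, 0.246] pointing down, gripper open.
Joint ranges: [-176.03, 176.03], [-82.01, 121.73], [-58.28, 71.71], [-173.87, 95.51], [-174.79, -0.11], [-173.66, 173.66]. Speed limits (degrees/s): [136.94, 136.94, 172.46, 180, 180, 180].

INTERFACE

Orientations are given as [roll, pitch, yaw] about the fixed x, y, z axes, in that order (R = Rz(yaw) Ry(pitch) Rx(roll)).
In Python, from plant import * gives the robot as it stands.
- The arm moves only by the tool step_arm, never from a script. Its argument "steps" is a list of rows, each a list of 2 entries, a list of its own where there are three numbers: the shift along the tool's x, y, z in units of 0.02 m (1.0 is 0.02 m), then the turn about the tool's x in units of 6 degrees (1.0 is 6 degrees). A call has 1 to 20 rows; each row shifts and turns the commanded pose from where the row before left it, along the tool's axes as they then stand; what a row does not reach is not made up. A row lasts 1/12 s, in which the tool goes at most 41.7 mm and 7.16 degrees, less where a joint would pass 70% of its speed; a pose out of reach is approached as far as the arm can. A call with a number of a shift or a turn outside -1 to 1 is refused whole. A call with a gripper value outside its range is refused whole. "fingers" is the closure, from 0 (fully open) to 1 (shut), set as the call begins (left out, the last holds). The fingers move at their own pace and stop on an object; "grip_force" is the grip in N (left out, the last holds). Time passes only in rows, so rows that do not move let the fingers close. It gives the time, the measured TCP pose, the force and the opening at its end, in the units of the state.
- get_state(): the state, without advancing time (a new reading comes with each control period).
- capture(name): name is "side" or "top"; returns the picture (400x640x3 uint8, blue, green, red); there is no depth.
- camera_model(name): a dict with "intrinsics" (3x3 intrinsics, pixels), "rvec" (rotation vector, rad) and "tvec" (3), from world to camera coordinates, as OpenCV has them. Camera axes: x right, y down, z forward; pixel columns grow to the right and rows downward; lengths in m; the calibration is good to about 2 mm. A picture is of the moment at which its call begins. camera_model takes no time and is no camera call.
- close_job(): hands the job in, once; it reports no verdict.
The state is a dict: "time_s": time; "joints": joint angles; "qd": joint speeds; "joint_torque": joint torques, N m; "tcp_pos": TCP position; "eef_rot": TCP orientation; "contact_force": force on the tool from outside, world axes, zero at the start; "moment": the same for the moment, N m; "gripper_width": finger opening in m.
Only numpy, scipy, OpenCV 4.12 (cv2) and the standard library are available. Lean on these libraries where they do the work, as an engineer would, in place of code of your own. Each camera call takes 0.05 s, during which the arm holds its last target.

TASK

The feed worm is stuck in the meat-grinder head that is strapped in the wooden cradle. With the wooden push stick, push it from behind through the drive hole in the neck until it stands about 50 mm out of the mouth, and put the stick back down on the bench. Then draw the worm out and lay it down gently in the steel wash tray; do not let it drop onto the bench, and leave the other parts where they are.

Things in the scene. Friction and masses are not known exactly. Their poses are not given: they have to be found in the camera images.
- head: grinder head of cast aluminium, fixed in a wooden cradle (board 125 x 120 x 18 mm, x = -30 to 95 mm). Origin on the bench below its level axis (95 mm up), at the barrel's inner back wall; x points along the axis from neck to mouth, z up. Neck: outer diameter 46 mm, x = -45 to 0 mm. Barrel: outer 70 mm (76 at the mouth), bore 58 mm, x = 0 to 100 mm, front open
- head_throat (a point): middle of the open top of the head's upright feed throat, 187 mm above the bench; outer diameter 51 mm, flared to 62 at the top; it stands on the barrel around x = 34 mm of head
- head_hole (a point): centre of the drive hole at the back face of the neck, 95 mm above the bench; axes as head, so +x points into the hole. The bore is round, 25 mm wide (its lower side 12 mm under the axis, else 13) and runs straight through the 45 mm neck into the barrel. The end of the worm's shank lies 9 to 15 mm inside
- head_mouth (a point): centre of the open mouth of the barrel, on the axis, 145 mm ahead of head_hole; axes as head
- worm_mid (a point): stuck steel feed worm, about 0.5 kg; point on its axis, half-way along the flights, x along the axis to its front. Flights: diameter 54 mm, x = -39.5 to 39.5 mm (core 24 mm); behind them a shank; in front a 13 mm square and a 9 mm pin, to x = 59.5 mm. Balance point 13 mm behind this point. It lies safely in the mouth until this point is 10 mm outside; from about 16 mm it tips and may fall out
- worm_shank (a point): centre of the flat rear end of the worm's round shank (diameter 24 mm, 39 mm long behind the flights), 78.5 mm behind worm_mid. At the start it is 9 to 15 mm inside the drive hole. A rubber seal in the neck grips the shank: roughly 10 to 16 N move it the first 27 to 35 mm, then about 3 N
- stick_grip (a point): wooden push stick lying on the bench, 240 mm long, 80 g; the point is its balance point, on its axis, in the square handle (24 x 24 mm; x = -85 to +25 mm of this point; 12 mm above the bench as it lies). x points along the stick to its tip
- stick_tip (a point): end of the stick's round shaft (diameter 14 mm, 130 mm long), 155 mm ahead of stick_grip
- tray: stainless wash tray, open on top, 170 (x) x 250 (y) x 45 mm high (z), walls 4 mm, floor 5 mm thick, 0.9 kg. Origin: centre of its underside
- ring_nut: the head's aluminium ring nut with four lugs, 100 mm over the lugs, 28 mm high. Origin: centre of its underside. Not to be moved
- plate: round perforated steel plate, 62 mm wide, 8 mm thick. Origin: centre of its underside. Not to be moved
- knife: four-winged steel knife, 57 mm across, 11 mm high. Origin: centre of its underside. Not to be moved
- pestle: white plastic pestle lying down, 200 mm long along its x, 46 mm thick. Origin: on the bench under its middle. Not to be moved, and too thick for the drive hole
- oil: clear bottle with yellow label and red cap, 58 mm wide, 165 mm high. Origin: centre of its underside. Not to be moved
- brush: blue-handled flat brush lying down, 200 mm long along its x. Origin: on the bench under its middle. Not to be moved
Not all that is in view belongs to the job. Several things look just like the part that bears stick_grip: the one meant starts farthest from the robot's base. Several things look just like the head: the one meant starts farthest from the robot's base.

How it is judged (in metres and radians):
On the way, in this order (a step that is already met when the one before it is completed fails the run):
1. the push stick, inside the neck, pushes on the worm (contact force between stick and worm above 1 N and x of stick_tip in the frame of head_hole above 0.003 m and distance between stick_tip and head_hole below 0.15 m), for 0.1 s.
2. the worm, not touched by the fingers, lies well out of the mouth but still in the barrel: its flights' middle between 20 mm inside the mouth and 35 mm out (x of worm_mid in the frame of head_mouth between -0.02 and 0.035 m and distance between worm_mid and head_mouth below 0.04 m and contact force between the fingers and worm below 0.1 N), for 0.1 s.
At the end, for the whole second after the job is handed in: The worm lies flat on the floor of the wash tray (its middle within the tray's walls and less than 40 mm above the tray's underside) at rest, and the push stick lies flat on the bench (tip and handle axis lower than 15 mm) at rest (x of worm_mid in the frame of tray between -0.075 and 0.075 m and y of worm_mid in the frame of tray between -0.115 and 0.115 m and z of worm_mid in the frame of tray below 0.04 m and linear speed of each of worm, stick below 0.03 m/s and height (world z) of each of stick_tip, stick_grip below 0.015 m); the robot touches nothing.
It fails at once if the worm lies on the bench top (its middle lower than 29.5 mm; in the tray it is 32 mm up) (height (world z) of worm_mid below 0.0295 m).
It fails at once if the worm, out of the head (its middle more than 45 mm ahead of the mouth), is let go or dropped with its middle higher than 45 mm (13 mm above where it lies in the tray) (x of worm_mid in the frame of head_mouth above 0.045 m and height (world z) of worm_mid above 0.045 m and contact force between the fingers and worm below 0.1 N).
It fails at once if the worm is slammed or pressed into the tray with more than 60 N (contact force between worm and tray above 60 N).
It fails at once if one of the other parts (ring nut, plate, knife, pestle, bottle, brush) is moved by more than 25 mm (distance of any of ring_nut, plate, knife, pestle, oil, brush from where it was at the start of the episode above 0.025 m).
It also fails if it takes over 64 s, if anything falls off the work surface, if the arm or the gripper's body presses on something with over 40 N, if the wrist force passes 120 N, or if a joint passes its speed limit or range.

## Working session

There is one attempt and no reset: what is moved stays moved. The work goes in short steps, Python scripts to look and compute and a tool call to move; the robot and the scene stay as the last step left them, time stands still between calls to the robot, and variables do not carry over. Pictures are saved under pics/ and viewed, and the job is handed in when it is done.

Besides the shell and the picture viewer there is one more tool, called after "Call:" by a JSON object that holds its "name" and its "arguments". step_arm: Moves the arm, as the interface text tells. Its arguments: {"type":"object","properties":{"steps":{"type":"array","items":{"type":"array"}},"fingers":{"type":"number"},"grip_force":{"type":"number"}},"required":["steps"]}

```bash
mkdir -p pics; ls
python3 - <<'E'
from plant import *
import cv2
print(get_state())
for n in ("side","top"):
    im=capture(n); cv2.imwrite(f"pics/{n}0.png",im); m=camera_model(n); print(n,m)
    import numpy as np
    R=cv2.Rodrigues(np.array(m['rvec'],float))[0]; print(-R.T@np.array(m['tvec'],float).ravel(), R)
E
```

```text
pics
{'time_s': 0.0, 'joints': array([ 8.26829939e+01,  2.05918972e+01,  6.36540665e-01, -1.97960696e-02,
       -7.01353350e+01, -1.65049249e+01]), 'qd': array([ 0.00196262, -0.02798987, -0.15891019,  0.03627613, -0.00621178,
       -0.02826558]), 'joint_torque': array([-1.30442904e-04, -5.82711482e+01,  2.93071997e+01,  6.99741215e+00,
        7.00251694e-03, -1.57603299e-04]), 'tcp_pos': array([0.27249339, 0.6170829 , 0.24463948]), 'eef_rot': array([  94.91039562,   89.90741819, -108.91827689]), 'contact_force': array([-0.22753616,  0.03257699, -0.66067665]), 'moment': array([-0.03937295,  0.01219905,  0.01989295]), 'gripper_width': 0.08759744612719278}
side {'intrinsics': array([[504.98226155,   0.        , 322.61314545],
       [  0.        , 504.98226155, 199.3569673 ],
       [  0.        ,   0.        ,   1.        ]]), 'rvec': array([ 0.14490684, -2.63649792,  1.5685495 ]), 'tvec': array([0.50156045, 0.14189989, 1.44267965])}
[0.34796515 1.24993143 0.81829988] [[-0.99307895 -0.11681161 -0.01221689]
 [-0.04500139  0.47452224 -0.87909244]
 [ 0.10848539 -0.87245842 -0.47649474]]
top {'intrinsics': array([[406.87028277,   0.        , 317.84862849],
       [  0.        , 406.87028277, 196.84619562],
       [  0.        ,   0.        ,   1.        ]]), 'rvec': array([ 2.13355682, -2.1298117 ,  0.19284209]), 'tvec': array([-7.47251116e-04,  5.29262602e-01,  1.06873692e+00])}
[0.33431076 0.00530877 1.14478216] [[ 0.00132505 -0.9999871   0.00490309]
 [-0.98460481 -0.00216165 -0.17478185]
 [ 0.17479019 -0.00459601 -0.98459498]]
```

View pics/side0.png

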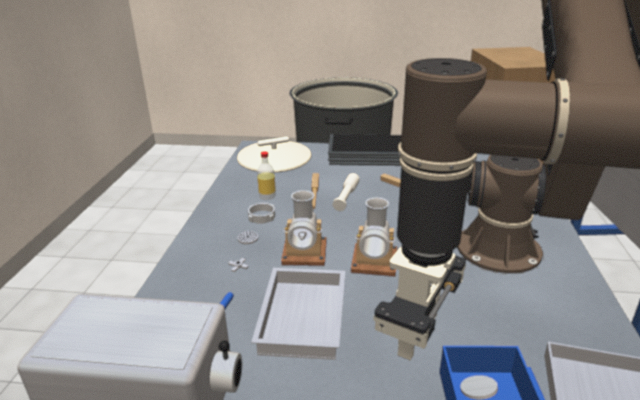

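View pics/top0.png

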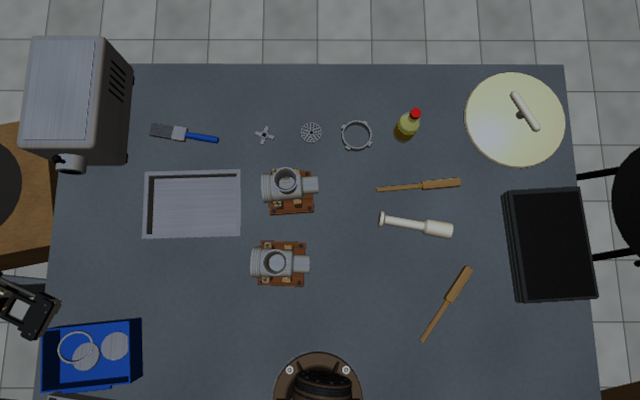

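The top view shows two heads. The far one is at about (287,188), with its mouth to the left (+y). There are also two sticks, and the far one is at about (420,185) with its tip to the left. The tray is at (192,203). I'll zoom in to measure.

Run:
```python
import cv2
t=cv2.imread('pics/top0.png'); s=cv2.imread('pics/side0.png')
a=cv2.resize(t[150:250,240:340],None,fx=6,fy=6,interpolation=cv2.INTER_CUBIC)
cv2.imwrite('pics/z_head.png',a)
cv2.imwrite('pics/z_stick.png',cv2.resize(t[165:205,365:475],None,fx=7,fy=7,interpolation=cv2.INTER_CUBIC))
cv2.imwrite('pics/z_side.png',cv2.resize(s[165:285,225:405],None,fx=4.4,fy=4.4,interpolation=cv2.INTER_CUBIC))
```

```text
(no output)
```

View pics/z_head.png

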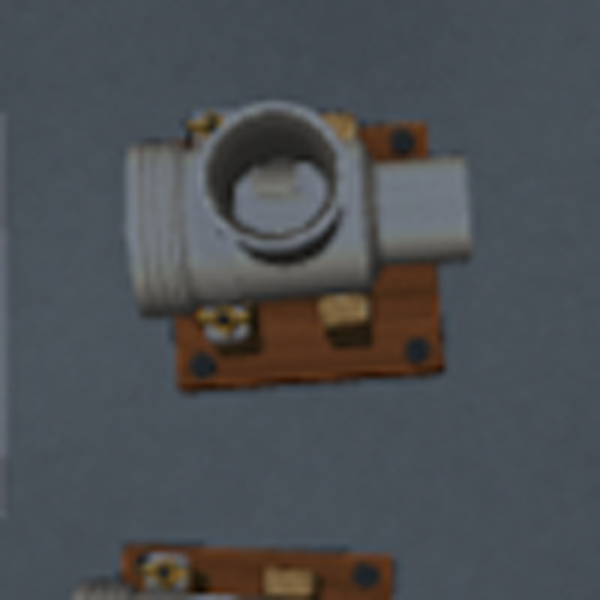

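View pics/z_stick.png

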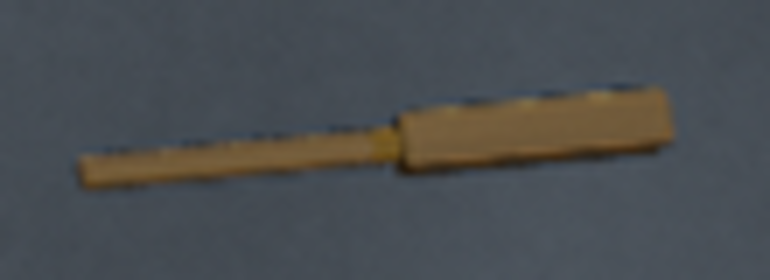

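View pics/z_side.png

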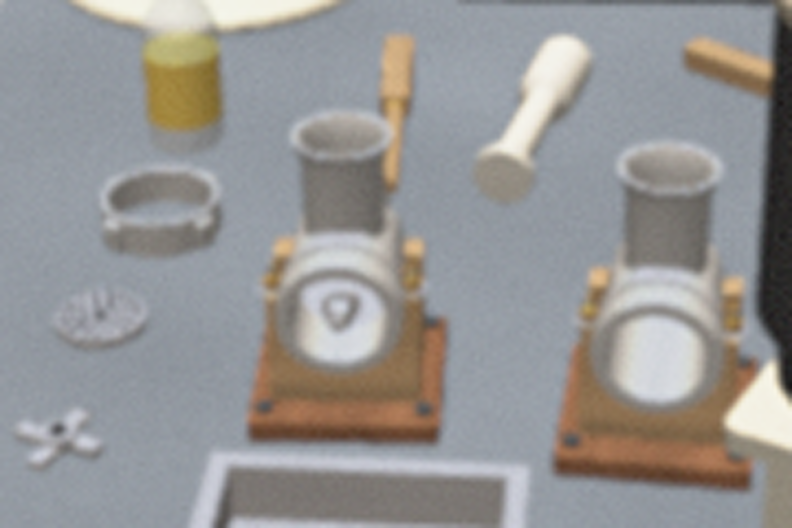

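```bash
cat > h.py <<'E'
import numpy as np, cv2
from plant import *
C={}
for n in ("side","top"):
    m=camera_model(n); R=cv2.Rodrigues(np.array(m['rvec'],float))[0]; t=np.array(m['tvec'],float).ravel()
    C[n]=(np.array(m['intrinsics']),R,t)
def ray(n,u,v):
    K,R,t=C[n]; d=R.T@np.linalg.solve(K,[u,v,1.]); return -R.T@t,d
def onz(n,u,v,z):
    c,d=ray(n,u,v); return c+d*(z-c[2])/d[2]
def proj(n,p):
    K,R,t=C[n]; q=K@(R@np.array(p)+t); return q[:2]/q[2]
def tri(p1,p2):
    A=[];b=[]
    for n,(u,v) in (("top",p1),("side",p2)):
        c,d=ray(n,u,v); d/=np.linalg.norm(d); M=np.eye(3)-np.outer(d,d); A.append(M); b.append(M@c)
    x=np.linalg.lstsq(np.vstack(A),np.hstack(b),rcond=None)[0]; return x
E
python3 - <<'E'
from h import *
np.set_printoptions(precision=4,suppress=True)
H=lambda a,b:(240+a/6-.4,150+b/6-.4); S=lambda a,b:(225+a/4.4-.4,165+b/4.4-.4)
P=lambda a,b:(365+a/7-.4,165+b/7-.4)
print("throat top",onz("top",*H(272,176),.187),"side",onz("side",*S(341,135),.187), tri(H(272,176),S(341,135)))
print("mouth side",onz("side",*S(341,312),.095))
for n,q in (("BL",(180,385)),("BR",(443,368)),("TR",(427,122)),("s1",(203,365)),("s2",(417,350)),("s3",(403,140))):
    print(n,onz("top",*H(*q),.018))
print("neck end top",onz("top",*H(470,210),.095),onz("top",*H(470,210),.118))
print("barrel top edge", onz("top",*H(190,152),.095), onz("top",*H(350,140),.095),"low",onz("top",*H(190,306),.095),onz("top",*H(370,292),.095))
print("neck edges", onz("top",*H(470,158),.095), onz("top",*H(470,262),.095),onz("top",*H(385,163),.095), onz("top",*H(385,262),.095))
# board side view
for n,q in (("bl",(250,425)),("br",(440,425)),("tr",(447,322))): print(n,onz("side",*S(*q),.018))
# stick
t=cv2.imread('pics/top0.png')[165:205,365:475]; b,g,r=[t[...,i].astype(int) for i in range(3)]
m=(r-b>15).astype(np.uint8); ys,xs=np.nonzero(m); print(m.sum())
print("tip",onz("top",*P(80,172),.007),onz("top",*P(80,172),.012))
print("handle rear",onz("top",*P(668,115),.02),"front",onz("top",*P(402,140),.02))
# handle contour top
ys2=ys[xs>58];xs2=xs[xs>58]; c=np.array([onz("top",365+x,165+y,.014) for x,y in zip(xs2,ys2)]); print("handle ctr",c.mean(0),c.min(0),c.max(0))
ys3=ys[xs<48];xs3=xs[xs<48]; d=np.array([onz("top",365+x,165+y,.012) for x,y in zip(xs3,ys3)]); print("shaft ctr",d.mean(0),d.min(0),d.max(0))
v=d.mean(0)-c.mean(0); print("stick yaw",np.degrees(np.arctan2(v[1],v[0])),np.linalg.norm(v))
# tray
for q in ((144,171),(240,169),(240,237),(143,239)): print("tray",onz("top",*q,.045))
E
```

```text
throat top [0.548  0.0802 0.187 ] side [0.5488 0.0765 0.187 ] [0.5479 0.0801 0.1888]
mouth side [0.5434 0.131  0.095 ]
BL [0.4861 0.1346 0.018 ]
BR [0.4943 0.0123 0.018 ]
TR [0.6121 0.0203 0.018 ]
s1 [0.4955 0.1241 0.018 ]
s2 [0.5028 0.0245 0.018 ]
s3 [0.6033 0.0316 0.018 ]
neck end top [0.5534 0.0002 0.095 ] [0.5486 0.0003 0.118 ]
barrel top edge [0.5793 0.1237 0.095 ] [0.5849 0.0532 0.095 ] low [0.5104 0.1222 0.095 ] [0.5168 0.0438 0.095 ]
neck edges [0.5768 0.0003 0.095 ] [0.5302 0.0002 0.095 ] [0.5745 0.0377 0.095 ] [0.5301 0.0374 0.095 ]
bl [0.6005 0.1454 0.018 ]
br [0.4837 0.1337 0.018 ]
tr [0.4923 0.0171 0.018 ]
581
tip [ 0.5589 -0.1659  0.007 ] [ 0.5579 -0.1651  0.012 ]
handle rear [ 0.5804 -0.4026  0.02  ] front [ 0.5698 -0.2944  0.02  ]
handle ctr [ 0.5757 -0.3526  0.014 ] [ 0.5583 -0.405   0.014 ] [ 0.5934 -0.301   0.014 ]
shaft ctr [ 0.5625 -0.2175  0.012 ] [ 0.5526 -0.268   0.012 ] [ 0.5731 -0.165   0.012 ]
stick yaw 95.57891268506606 0.13583502233705375
tray [0.6012 0.482  0.045 ]
tray [0.6076 0.2164 0.045 ]
tray [0.4192 0.2099 0.045 ]
tray [0.4133 0.4704 0.045 ]
```

```bash
cat >> h.py <<'E'
from scipy.spatial.transform import Rotation as Ro
def axes(s=None):
    s=s or get_state(); return Ro.from_euler('xyz',s['eef_rot'],degrees=True).as_matrix(), np.array(s['tcp_pos'])
def plan(target,yawy):
    """turn (deg about tool x) so that tool y has yaw yawy (mod 180), then shift in tool units after turn"""
    R,p=axes(); 
    cur=np.degrees(np.arctan2(R[1,1],R[0,1])); d=(yawy-cur+90)%180-90
    turn=-d if R[2,0]<0 else d
    R2=R@Ro.from_euler('x',turn,degrees=True).as_matrix()
    print("tcp",p.round(4),"x",R[:,0].round(3),"yaw_y",round(cur,2),"turn deg",round(turn,2),"units",round(turn/6,3))
    dv=np.array(target)-p
    print("shift units (tool xyz after turn)",(R2.T@dv/.02).round(2),"R2y",R2[:,1].round(3),"R2z",R2[:,2].round(3))
def st():
    s=get_state(); print({k:np.round(s[k],3) for k in('time_s','joints','tcp_pos','eef_rot','contact_force','gripper_width')})
E
python3 - <<'E'
from h import *
plan([.5736,-.3198,.2446],5.6); st()
for q in ((450,221),(453,237),(424,219),(385,212)): print("pestle",onz("top",*q,.023))
E
```

```text
tcp [0.2725 0.6171 0.2447] x [-0.    -0.001 -1.   ] yaw_y -113.83 turn deg 60.57 units 10.095
shift units (tool xyz after turn) [  0.07 -10.41 -48.09] R2y [-0.995 -0.098  0.001] R2z [-0.098  0.995 -0.001]
{'time_s': np.float64(0.1), 'joints': array([ 8.2682e+01,  2.0588e+01,  6.3900e-01, -1.8000e-02, -7.0136e+01,
       -1.6507e+01]), 'tcp_pos': array([0.273, 0.617, 0.245]), 'eef_rot': array([  95.291,   89.913, -108.539]), 'contact_force': array([-0.395,  1.087,  0.161]), 'gripper_width': np.float64(0.087)}
pestle [ 0.466174  -0.3668048  0.023    ]
pestle [ 0.42185848 -0.37262593  0.023     ]
pestle [ 0.47161932 -0.29479619  0.023     ]
pestle [ 0.49101602 -0.18694367  0.023     ]
```

Call:
{"name": "step_arm", "arguments": {"steps": [[[0, 0, 0], 1], [[0, 0, 0], 1], [[0, 0, 0], 1], [[0, 0, 0], 1], [[0, 0, 0], 1], [[0, 0, 0], 1], [[0, 0, 0], 1], [[0, 0, 0], 1], [[0, 0, 0], 1], [[0, 0, 0], 1], [[0, 0, 0], 0.1]], "fingers": 0.4, "grip_force": 30}}

```text
time_s: 1.02
tcp_pos: [0.2725, 0.6172, 0.245]
eef_rot: [154.1, 89.9, -110.6]
contact_force: [0.7, 0.5, 1.2]
gripper_width: 0.0526
```

Call:
{"name": "step_arm", "arguments": {"steps": [[[0, -0.5, -1], 0], [[0, -0.5, -1], 0], [[0, -0.5, -1], 0], [[0, -0.5, -1], 0], [[0, -0.5, -1], 0], [[0, -0.5, -1], 0], [[0, -0.5, -1], 0], [[0, -0.5, -1], 0], [[0, -0.5, -1], 0], [[0, -0.5, -1], 0], [[0, -0.5, -1], 0], [[0, -0.5, -1], 0], [[0, -0.5, -1], 0], [[0, -0.5, -1], 0], [[0, -0.5, -1], 0], [[0, -0.5, -1], 0], [[0, -0.5, -1], 0], [[0, -0.5, -1], 0], [[0, -0.5, -1], 0], [[0, -0.5, -1], 0]]}}

```text
time_s: 2.68
tcp_pos: [0.5109, 0.2377, 0.2454]
eef_rot: [107.4, 90.0, -156.8]
contact_force: [1.2, 0.2, -0.7]
gripper_width: 0.0527
```

Call:
{"name": "step_arm", "arguments": {"steps": [[[0, 0, -1], 0], [[0, 0, -1], 0], [[0, 0, -1], 0], [[0, 0, -1], 0], [[0, 0, -1], 0], [[0, 0, -1], 0], [[0, 0, -1], 0], [[0, 0, -1], 0], [[0, 0, -1], 0], [[0, 0, -1], 0], [[0, 0, -1], 0], [[0, 0, -1], 0], [[0, 0, -1], 0], [[0, 0, -1], 0], [[0, 0, -1], 0], [[0, 0, -1], 0], [[0, 0, -1], 0], [[0, 0, -1], 0], [[0, 0, -1], 0], [[0, 0, -1], 0]]}}

```text
time_s: 4.35
tcp_pos: [0.5493, -0.1603, 0.2454]
eef_rot: [67.6, 90.0, 163.4]
contact_force: [0.1, 0.4, 0.4]
gripper_width: 0.0525
```

Run:
```python
from h import *
plan([.5736,-.3198,.021],5.6); st()
```

```text
tcp [ 0.5493 -0.1603  0.2454] x [-0.  0. -1.] yaw_y -174.23 turn deg 0.17 units 0.028
shift units (tool xyz after turn) [11.22 -0.43 -8.06] R2y [-0.995 -0.098  0.   ] R2z [-0.098  0.995  0.   ]
{'time_s': np.float64(4.35), 'joints': array([ 3.3120e+00,  1.0938e+01, -1.2582e+01, -7.0000e-03, -6.6498e+01,
        2.4610e+00]), 'tcp_pos': array([ 0.549, -0.16 ,  0.245]), 'eef_rot': array([ 67.58 ,  89.981, 163.35 ]), 'contact_force': array([0.054, 0.431, 0.365]), 'gripper_width': np.float64(0.052)}
```

Call:
{"name": "step_arm", "arguments": {"steps": [[[0, 0, -1], 0], [[0, -0.1, -1], 0], [[0, -0.1, -1], 0], [[0, -0.1, -1], 0], [[0, -0.1, -1], 0], [[0.5, 0, -1], 0], [[1, 0, -1], 0], [[1, 0, -1], 0], [[1, 0, 0], 0], [[1, 0, 0], 0], [[1, 0, 0], 0], [[1, 0, 0], 0], [[1, 0, 0], 0]]}}

```text
time_s: 5.43
tcp_pos: [0.5727, -0.3178, 0.0944]
eef_rot: [64.9, 90.0, 160.7]
contact_force: [1.2, -0.2, -0.2]
gripper_width: 0.0526
```

Run:
```python
from h import *
plan([.5736,-.3198,.021],5.6); st(); cv2.imwrite('pics/t1.png',cv2.resize(capture('top')[100:300,340:500],None,fx=3,fy=3))
```

```text
tcp [ 0.5727 -0.3178  0.0944] x [-0.  0. -1.] yaw_y -174.24 turn deg 0.16 units 0.026
shift units (tool xyz after turn) [ 3.67 -0.04 -0.1 ] R2y [-0.995 -0.098  0.   ] R2z [-0.098  0.995  0.   ]
{'time_s': np.float64(5.433), 'joints': array([-1.2003e+01,  2.5840e+01, -1.2381e+01, -4.0000e-03, -5.1801e+01,
        1.7764e+01]), 'tcp_pos': array([ 0.573, -0.318,  0.094]), 'eef_rot': array([ 64.939,  89.977, 160.697]), 'contact_force': array([ 1.177, -0.211, -0.209]), 'gripper_width': np.float64(0.053)}
```

View pics/t1.png

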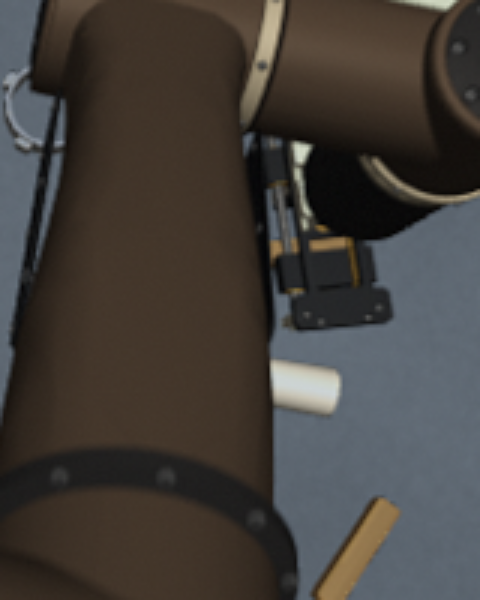

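The arm hides most of the stick from above. The handle is visible between the fingers at about (310,250) in the crop, so I'll go down and grip.

Call:
{"name": "step_arm", "arguments": {"steps": [[[0.9, 0, -0.1], 0], [[0.9, 0, 0], 0], [[0.9, 0, 0], 0], [[0.7, 0, 0], 0], [[0.25, 0, 0], 0], [[0, 0, 0], 0]]}}

```text
time_s: 5.98
tcp_pos: [0.5724, -0.3196, 0.0215]
eef_rot: [70.5, 89.9, 166.2]
contact_force: [-0.3, -0.0, -0.1]
gripper_width: 0.0526
```

Call:
{"name": "step_arm", "arguments": {"steps": [[[0, 0, 0], 0], [[0, 0, 0], 0], [[0, 0, 0], 0], [[0, 0, 0], 0], [[0, 0, 0], 0], [[0, 0, 0], 0]], "fingers": 1, "grip_force": 55}}

```text
time_s: 6.48
tcp_pos: [0.5733, -0.3198, 0.0233]
eef_rot: [-119.8, 90.0, -24.2]
contact_force: [-1.4, 1.3, 3.9]
gripper_width: 0.024
```

Run:
```python
from h import *
plan([.5736,-.3198,.021],5.6); st()
```

```text
tcp [ 0.5733 -0.3198  0.0233] x [ 0.001 -0.    -1.   ] yaw_y -174.41 turn deg -0.01 units -0.002
shift units (tool xyz after turn) [ 0.11 -0.02  0.  ] R2y [-0.995 -0.098 -0.   ] R2z [-0.098  0.995 -0.   ]
{'time_s': np.float64(6.483), 'joints': array([-1.2166e+01,  3.0611e+01, -1.5527e+01,  1.0000e-02, -4.3830e+01,
        1.7750e+01]), 'tcp_pos': array([ 0.573, -0.32 ,  0.023]), 'eef_rot': array([-119.814,   89.967,  -24.223]), 'contact_force': array([-1.386,  1.307,  3.867]), 'gripper_width': np.float64(0.024)}
```

Call:
{"name": "step_arm", "arguments": {"steps": [[[-0.5, 0, 0], 0], [[-1, 0, 0], 0], [[-1, 0, 0], 0], [[-1, 0, 0], 0], [[-0.6, 0, 0], 0.28], [[0, 0, 0], 0]]}}

```text
time_s: 6.98
tcp_pos: [0.575, -0.3204, 0.1086]
eef_rot: [-113.1, 89.7, -19.2]
contact_force: [0.1, 0.1, -0.2]
gripper_width: 0.0236
```

Run:
```python
from h import *
plan([.566,-.1836,.105],3.9); st(); print(onz("top",408,130,.08))
```

```text
tcp [ 0.575  -0.3204  0.1086] x [ 0.005 -0.002 -1.   ] yaw_y -176.15 turn deg -0.05 units -0.008
shift units (tool xyz after turn) [ 0.17 -0.02  6.86] R2y [-0.998 -0.068 -0.005] R2z [-0.068  0.998 -0.002]
{'time_s': np.float64(6.983), 'joints': array([-1.2166e+01,  2.5088e+01, -1.1469e+01,  5.0000e-02, -5.3120e+01,
        1.5986e+01]), 'tcp_pos': array([ 0.575, -0.32 ,  0.109]), 'eef_rot': array([-113.099,   89.674,  -19.249]), 'contact_force': array([ 0.073,  0.057, -0.172]), 'gripper_width': np.float64(0.024)}
[ 0.70996268 -0.24651468  0.08      ]
```

Call:
{"name": "step_arm", "arguments": {"steps": [[[0, 0, 0.5], 0], [[0, 0, 1], 0], [[0, 0, 1], 0], [[0, 0, 1], 0], [[0, 0, 1], 0], [[0, 0, 0.8], 0], [[0, 0, 0.5], 0], [[0, 0, 0], 0], [[0, 0, 0], 0]]}}

```text
time_s: 7.73
tcp_pos: [0.5651, -0.2035, 0.1042]
eef_rot: [83.8, 90.0, 177.8]
contact_force: [-0.7, 0.3, -0.5]
gripper_width: 0.0233
```

Run:
```python
from h import *
plan([.566,-.1836,.105],3.9); st()
t=capture('top'); s=capture('side'); cv2.imwrite('pics/t2.png',t); cv2.imwrite('pics/s2.png',s)
cv2.imwrite('pics/t2z.png',cv2.resize(t[130:250,270:430],None,fx=5,fy=5,interpolation=cv2.INTER_CUBIC))
cv2.imwrite('pics/s2z.png',cv2.resize(s[150:285,250:430],None,fx=4.4,fy=4.4,interpolation=cv2.INTER_CUBIC))
```

```text
tcp [ 0.5651 -0.2035  0.1042] x [-0.001  0.    -1.   ] yaw_y -176.02 turn deg 0.08 units 0.013
shift units (tool xyz after turn) [-0.04 -0.11  0.99] R2y [-0.998 -0.068  0.001] R2z [-0.068  0.998  0.   ]
{'time_s': np.float64(7.733), 'joints': array([-1.1820e+00,  2.0847e+01, -1.9114e+01, -1.0000e-03, -5.0077e+01,
        5.1640e+00]), 'tcp_pos': array([ 0.565, -0.203,  0.104]), 'eef_rot': array([ 83.774,  89.962, 177.755]), 'contact_force': array([-0.691,  0.267, -0.523]), 'gripper_width': np.float64(0.023)}
```

View pics/t2z.png

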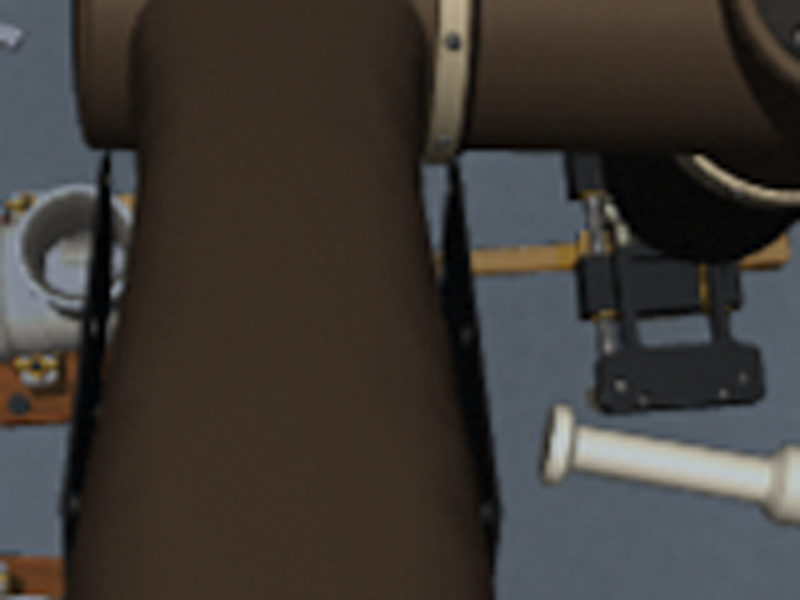

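View pics/s2z.png

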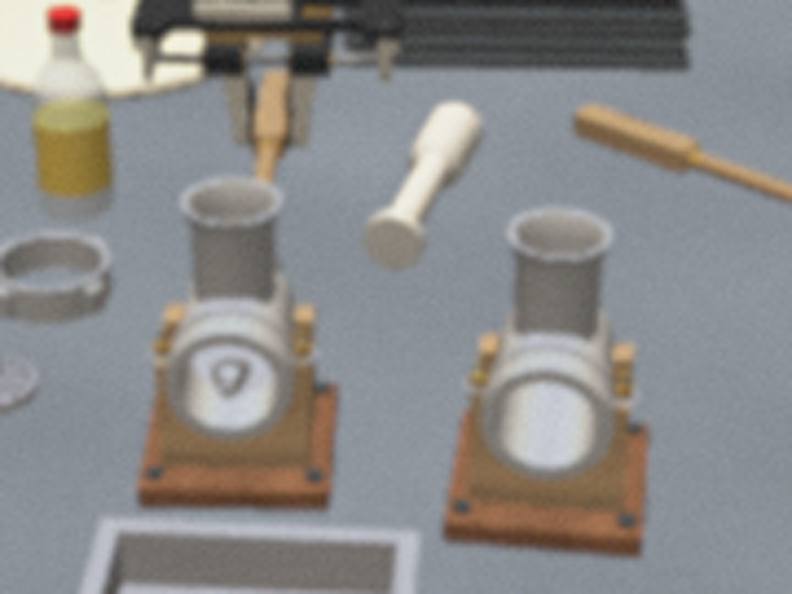

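Run:
```python
from h import *
t=cv2.imread('pics/t2.png').astype(int); s=cv2.imread('pics/s2.png').astype(int)
# shaft columns in top
for u in range(362,388,2):
    col=t[170:195,u]; m=np.nonzero(col[:,2]-col[:,0]>15)[0]+170
    if len(m): 
        w=(col[m-170,2]-col[m-170,0]); v=(w*m).sum()/w.sum(); print(u,m.min(),m.max(),round(v,2),onz("top",u,v,.095).round(4)[:2])
a=np.array([-.068,.9977,0]); g=np.array([.5651,-.2035,.095]); 
for d in (-85,25,40,60,155):print(d,proj("top",g+a*d/1e3).round(1),"side",proj("side",g+a*d/1e3).round(1))
for v in range(166,196,2):
    row=s[v,295:330]; m=np.nonzero(row[:,2]-row[:,0]>25)[0]+295
    if len(m): print("side",v,m.min(),m.max(),m.mean())
```

```text
364 180 184 181.91 [ 0.561  -0.1213]
366 180 184 182.0 [ 0.5608 -0.1266]
368 180 184 181.93 [ 0.561  -0.1319]
370 179 184 181.65 [ 0.5617 -0.1372]
372 179 184 181.62 [ 0.5618 -0.1425]
374 179 184 181.5 [ 0.5621 -0.1478]
376 179 184 181.35 [ 0.5626 -0.1531]
378 179 183 181.17 [ 0.5631 -0.1584]
380 179 183 181.08 [ 0.5633 -0.1637]
382 179 183 181.02 [ 0.5635 -0.1689]
384 179 183 180.8 [ 0.5641 -0.1743]
386 176 181 178.28 [ 0.5709 -0.1797]
-85 [427.  178.4] side [312.9 168.6]
25 [385.6 181.1] side [310.7 183.2]
40 [380.  181.4] side [310.3 185.3]
60 [372.4 181.9] side [309.9 188.2]
155 [336.6 184.2] side [307.6 202.8]
side 166 295 315 310.0
side 168 309 315 312.0
side 170 309 315 312.0
side 172 309 315 312.0
side 174 308 315 311.5
side 176 307 315 311.0
side 178 307 315 311.0
side 180 307 315 311.0
side 182 308 314 311.0
side 184 308 313 310.5
side 186 308 312 310.0
side 188 308 311 309.5
side 190 308 311 309.5
```

Run:
```python
from h import *
a=np.array([-.068,.9977,0]); n=np.array([.9977,.068,0]); g=np.array([.5651,-.2035,.095]); z=np.array([0,0,1])
for dz in (.012,-.012):
  for s in (.012,-.012): print(dz,s,proj("side",g+a*.025+n*s+z*dz).round(1))
print("shaft bottom/top at junction",proj("side",g+a*.025-z*.007).round(1),proj("side",g+a*.025+z*.007).round(1))
s=cv2.imread('pics/s2.png'); cv2.imwrite('pics/s2zz.png',cv2.resize(s[160:200,290:335],None,fx=14,fy=14,interpolation=cv2.INTER_CUBIC))
```

```text
0.012 0.012 [306.8 179.8]
0.012 -0.012 [314.3 179.9]
-0.012 0.012 [307.  186.5]
-0.012 -0.012 [314.5 186.6]
shaft bottom/top at junction [310.7 185.1] [310.6 181.2]
```

View pics/s2zz.png

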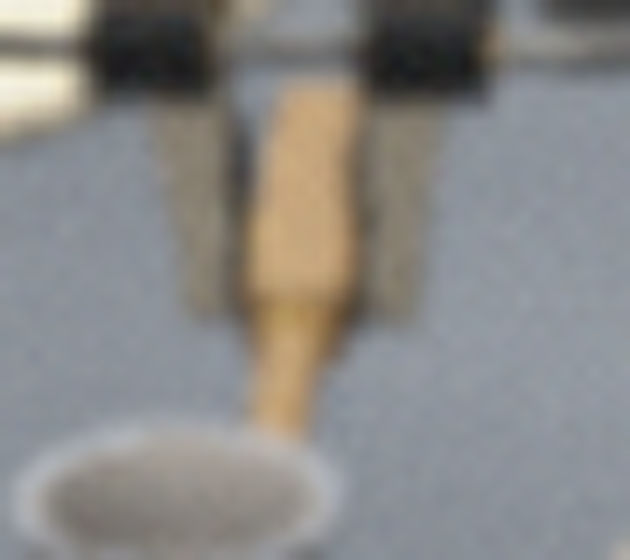

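Call:
{"name": "step_arm", "arguments": {"steps": [[[-0.12, 0, 0.3], 0], [[0, 0, 0.5], 0], [[0, 0, 0.5], 0], [[0, 0, 0.5], 0], [[0, 0, 0.5], 0], [[0, 0, 0.5], 0], [[0, 0, 0], 0]]}}

```text
time_s: 8.42
tcp_pos: [0.5614, -0.1462, 0.1071]
eef_rot: [-52.3, 90.0, 41.7]
contact_force: [0.2, -0.1, -0.3]
gripper_width: 0.0234
```

Run:
```python
from h import *
plan([.5605,-.0935,.107],3.9); st()
```

```text
tcp [ 0.5614 -0.1462  0.1071] x [ 0.  0. -1.] yaw_y -176.02 turn deg 0.08 units 0.014
shift units (tool xyz after turn) [ 0.01 -0.13  2.63] R2y [-0.998 -0.068 -0.   ] R2z [-0.068  0.998  0.   ]
{'time_s': np.float64(8.417), 'joints': array([ 4.7040e+00,  1.8951e+01, -2.1630e+01, -1.5000e-02, -4.9403e+01,
       -7.1000e-01]), 'tcp_pos': array([ 0.561, -0.146,  0.107]), 'eef_rot': array([-52.29 ,  89.981,  41.694]), 'contact_force': array([ 0.226, -0.061, -0.266]), 'gripper_width': np.float64(0.023)}
```

No force yet with the tip about 7 mm inside, so it is in the bore. Now I'll push slowly.

Call:
{"name": "step_arm", "arguments": {"steps": [[[0, 0, 0.2], 0], [[0, 0, 0.2], 0], [[0, 0, 0.2], 0], [[0, 0, 0.2], 0], [[0, 0, 0], 0], [[0, 0, 0], 0]]}}

```text
time_s: 8.92
tcp_pos: [0.5603, -0.1334, 0.1072]
eef_rot: [167.0, 89.9, -99.1]
contact_force: [0.5, -7.8, -0.1]
gripper_width: 0.0234
```

Call:
{"name": "step_arm", "arguments": {"steps": [[[0, 0, 0.2], 0], [[0, 0, 0.2], 0], [[0, 0, 0.2], 0], [[0, 0, 0.2], 0], [[0, 0, 0.2], 0], [[0, 0, 0], 0], [[0, 0, 0], 0]]}}

```text
time_s: 9.5
tcp_pos: [0.559, -0.1127, 0.1071]
eef_rot: [-179.7, 90.0, -85.8]
contact_force: [0.6, -4.0, -0.4]
gripper_width: 0.0236
```

Call:
{"name": "step_arm", "arguments": {"steps": [[[0, 0, 0.2], 0], [[0, 0, 0.2], 0], [[0, 0, 0.2], 0], [[0, 0, 0.2], 0], [[0, 0, 0.1], 0], [[0, 0, 0], 0], [[0, 0, 0], 0]]}}

```text
time_s: 10.08
tcp_pos: [0.5578, -0.0936, 0.1069]
eef_rot: [-11.7, 90.0, 82.2]
contact_force: [-1.1, 0.8, -0.9]
gripper_width: 0.0235
```

Run:
```python
from h import *
st()
t=capture('top'); s=capture('side'); cv2.imwrite('pics/t3.png',t); cv2.imwrite('pics/s3.png',s)
b=np.hstack([cv2.resize(t[150:240,230:330],(600,540),interpolation=cv2.INTER_CUBIC)])
cv2.imwrite('pics/t3z.png',b)
cv2.imwrite('pics/s3z.png',cv2.resize(s[180:280,260:350],None,fx=6,fy=6,interpolation=cv2.INTER_CUBIC))
```

```text
{'time_s': np.float64(10.083), 'joints': array([ 1.0271e+01,  1.7772e+01, -2.3476e+01, -4.3000e-02, -4.8742e+01,
       -6.3230e+00]), 'tcp_pos': array([ 0.558, -0.094,  0.107]), 'eef_rot': array([-11.682,  89.966,  82.237]), 'contact_force': array([-1.075,  0.84 , -0.852]), 'gripper_width': np.float64(0.024)}
```

View pics/t3z.png

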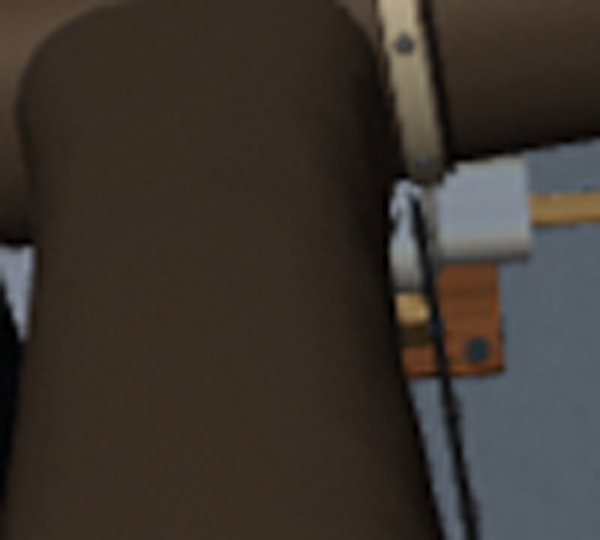

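View pics/s3z.png

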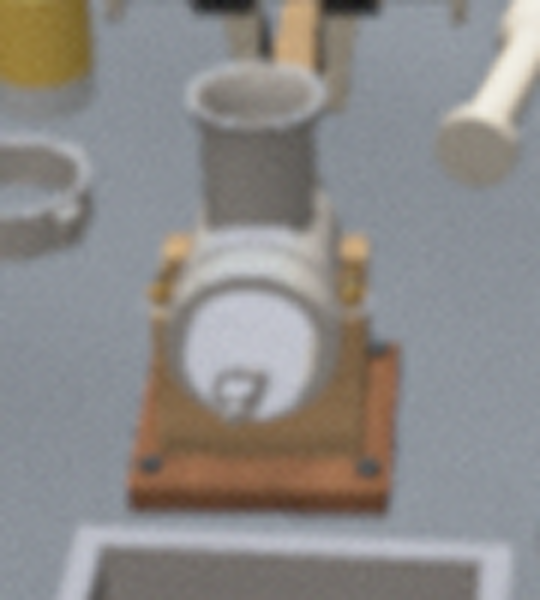

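Run:
```python
from h import *
for v in (242,245,248): print(onz("side",260+240/6-.4,v,.093).round(4))
m=np.array([.5435,.1458,.093])
a=np.array([-.068,.9977,0])
for d in (0.03,.04,.05,.06): print(d,proj("side",m+a*d).round(1), "zoom",((proj("side",m+a*d)-[260,180])*6).round(0))
for d in (0.03,.036,.04,.045): print("flight rim top",d,((proj("side",m+a*d+[0,0,.027])-[260,180])*6).round(0),"bottom",((proj("side",m+a*d-[0,0,.027])-[260,180])*6).round(0))
```

```text
[0.5456 0.1596 0.093 ]
[0.5434 0.1735 0.093 ]
[0.5413 0.1872 0.093 ]
0.03 [300.2 245.5] zoom [241. 393.]
0.04 [299.9 247.7] zoom [239. 406.]
0.05 [299.5 249.9] zoom [237. 419.]
0.06 [299.2 252.1] zoom [235. 433.]
flight rim top 0.03 [239. 340.] bottom [243. 445.]
flight rim top 0.036 [238. 348.] bottom [242. 453.]
flight rim top 0.04 [237. 353.] bottom [241. 458.]
flight rim top 0.045 [236. 359.] bottom [240. 465.]
```

Run:
```python
from h import *
t=cv2.imread('pics/t3.png'); s=cv2.imread('pics/s3.png')
T=t.astype(int)
for u in range(316,380,2):
    col=T[165:200,u]; m=np.nonzero(col[:,2]-col[:,0]>15)[0]+165
    if len(m): print(u,m.min(),m.max(),onz("top",u,m.mean(),.107).round(4)[:2])
a=cv2.resize(s[215:260,280:325],None,fx=13,fy=13,interpolation=cv2.INTER_CUBIC)
cv2.imwrite('pics/s3zz.png',a)
```

```text
316 165 167 [0.6008 0.0054]
318 165 186 [5.61e-01 1.00e-04]
320 165 187 [ 0.5586 -0.0051]
322 182 187 [ 0.5512 -0.0103]
324 165 187 [ 0.5587 -0.0155]
326 182 186 [ 0.5526 -0.0207]
328 182 186 [ 0.5526 -0.0259]
330 182 186 [ 0.5526 -0.0312]
332 182 186 [ 0.5526 -0.0364]
334 182 186 [ 0.5526 -0.0416]
336 181 186 [ 0.554  -0.0468]
338 181 186 [ 0.554 -0.052]
340 181 186 [ 0.554  -0.0572]
342 181 183 [ 0.558  -0.0625]
344 182 196 [ 0.5341 -0.0675]
346 195 196 [ 0.5222 -0.0725]
350 186 189 [ 0.5434 -0.0832]
354 168 168 [ 0.5956 -0.0943]
356 168 170 [ 0.593  -0.0995]
358 169 171 [ 0.5903 -0.1047]
360 170 172 [ 0.5876 -0.1099]
362 171 172 [ 0.5863 -0.1152]
364 171 172 [ 0.5863 -0.1204]
366 172 193 [ 0.5511 -0.125 ]
368 172 173 [ 0.5836 -0.1308]
370 172 194 [ 0.5644 -0.1357]
372 172 173 [ 0.5836 -0.1413]
374 171 186 [ 0.5644 -0.1461]
376 171 185 [ 0.5642 -0.1514]
378 170 185 [ 0.5676 -0.1567]
```

View pics/s3zz.png

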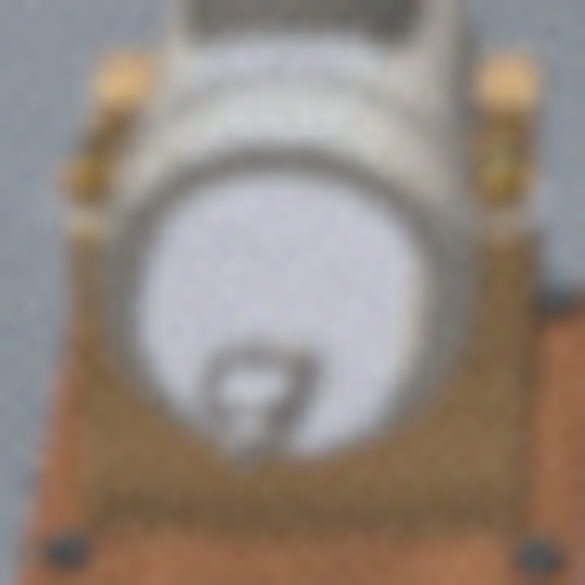

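The stick is inside the neck. The worm's tip has moved about 10 px in the side view, roughly 46 mm, so its middle is about 8 mm inside the mouth. I'll push 6 mm more to leave room for the grip.

Call:
{"name": "step_arm", "arguments": {"steps": [[[0, 0, 0.15], 0], [[0, 0, 0.15], 0], [[0, 0, 0], 0], [[0, 0, 0], 0]]}}

```text
time_s: 10.52
tcp_pos: [0.5574, -0.0881, 0.107]
eef_rot: [-27.5, 90.0, 66.4]
contact_force: [-0.1, -0.7, 0.7]
gripper_width: 0.0235
```

Run:
```python
from h import *
st()
s=capture('side')
a=cv2.resize(s[215:260,280:325],None,fx=13,fy=13,interpolation=cv2.INTER_CUBIC)
cv2.imwrite('pics/s4zz.png',a)
```

```text
{'time_s': np.float64(10.517), 'joints': array([ 1.0881e+01,  1.7657e+01, -2.3651e+01, -7.0000e-03, -4.8688e+01,
       -6.9730e+00]), 'tcp_pos': array([ 0.557, -0.088,  0.107]), 'eef_rot': array([-27.468,  89.993,  66.436]), 'contact_force': array([-0.06 , -0.665,  0.681]), 'gripper_width': np.float64(0.024)}
```

View pics/s4zz.png

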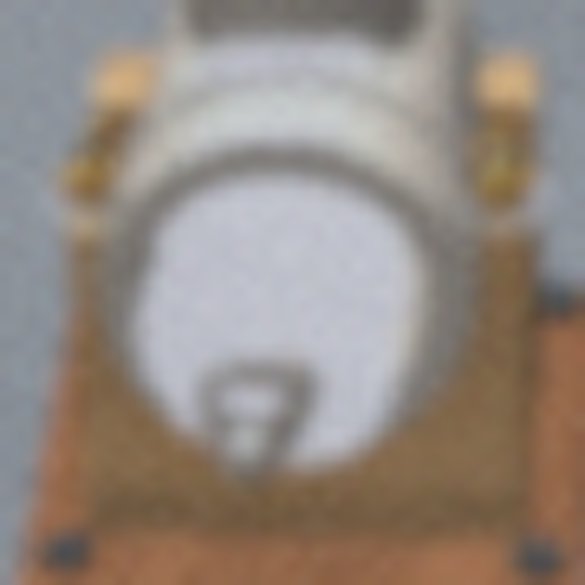

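Call:
{"name": "step_arm", "arguments": {"steps": [[[0, 0, -0.5], 0], [[0, 0, -1], 0], [[0, 0, -1], 0], [[0, 0, -1], 0], [[0, 0, -1], 0], [[0, 0, -1], 0], [[0, 0, -1], 0], [[0, 0, -1], 0], [[0, 0, -1], 0], [[0, 0, -1], 0], [[0, 0, -1], 0], [[0.7, 0, -1], 0], [[1, 0, -0.1], 0], [[1, 0, 0], 0], [[0.8, 0, 0], 0], [[0, 0, 0], 0], [[0, 0, 0], 0]]}}

```text
time_s: 11.98
tcp_pos: [0.5725, -0.32, 0.0361]
eef_rot: [71.9, 89.9, 165.8]
contact_force: [0.4, -0.4, -0.0]
gripper_width: 0.0234
```

Run:
```python
from h import *
plan([.573,-.32,.0235],3.9); st()
```

```text
tcp [ 0.5725 -0.32    0.0361] x [-0.002  0.001 -1.   ] yaw_y -176.12 turn deg -0.02 units -0.003
shift units (tool xyz after turn) [ 0.63 -0.03 -0.  ] R2y [-0.998 -0.068  0.002] R2z [-0.068  0.998  0.001]
{'time_s': np.float64(11.983), 'joints': array([-1.2202e+01,  2.9733e+01, -1.4954e+01, -6.0000e-03, -4.5438e+01,
        1.6089e+01]), 'tcp_pos': array([ 0.572, -0.32 ,  0.036]), 'eef_rot': array([ 71.896,  89.875, 165.78 ]), 'contact_force': array([ 0.448, -0.368, -0.031]), 'gripper_width': np.float64(0.023)}
```

Call:
{"name": "step_arm", "arguments": {"steps": [[[0.3, 0, 0], 0], [[0.2, 0, 0], 0], [[0.1, 0, 0], 0], [[0.03, 0, 0], 0], [[0, 0, 0], 0], [[0, 0, 0], 0]]}}

```text
time_s: 12.48
tcp_pos: [0.5734, -0.3198, 0.0248]
eef_rot: [-114.1, 90.0, -20.2]
contact_force: [-0.2, 0.0, -0.3]
gripper_width: 0.0238
```

Call:
{"name": "step_arm", "arguments": {"steps": [[[0.05, 0, 0], 0], [[0.05, 0, 0], 0], [[0, 0, 0], 0], [[0, 0, 0], 0]]}}

```text
time_s: 12.82
tcp_pos: [0.5734, -0.3198, 0.0233]
eef_rot: [-120.6, 90.0, -26.7]
contact_force: [-1.3, 2.0, 5.9]
gripper_width: 0.0233
```

Contact with the bench at 5.9 N. I'll open the fingers gradually.

Call:
{"name": "step_arm", "arguments": {"steps": [[[0, 0, 0], 0], [[0, 0, 0], 0], [[0, 0, 0], 0], [[0, 0, 0], 0]], "fingers": 0.4}}

```text
time_s: 13.15
tcp_pos: [0.5731, -0.3198, 0.0223]
eef_rot: [61.2, 90.0, 155.1]
contact_force: [-0.3, -0.2, 0.2]
gripper_width: 0.0449
```

Call:
{"name": "step_arm", "arguments": {"steps": [[[-0.5, 0, 0], 0], [[-1, 0, 0], 0], [[-1, 0, 0], 0], [[-1, 0, 0], 0], [[-1, 0, 0], 0], [[-1, 0, 0], 0], [[-1, 0, 0], 0], [[-1, 0, 0], 0], [[-1, 0, 0], 0], [[-1, 0, 0], 0], [[-1, 0, 0], 0], [[-1, 0, 0], 0]]}}

```text
time_s: 14.15
tcp_pos: [0.5728, -0.3198, 0.2542]
eef_rot: [-113.6, 90.0, -19.7]
contact_force: [0.2, -0.6, -0.2]
gripper_width: 0.0525
```

Run:
```python
from h import *
plan([.542,.167,.25],3.9); st(); t=capture('top'); s=capture('side'); cv2.imwrite('pics/t5.png',t); 
cv2.imwrite('pics/s5.png',cv2.resize(s[120:285,230:430],None,fx=4,fy=3.6*1.11,interpolation=cv2.INTER_CUBIC)[:600]);cv2.imwrite('pics/s5r.png',s)
```

```text
tcp [ 0.5728 -0.3198  0.2542] x [ 0. -0. -1.] yaw_y -176.1 turn deg -0.0 units -0.001
shift units (tool xyz after turn) [ 0.21 -0.12 24.39] R2y [-0.998 -0.068 -0.   ] R2z [-0.068  0.998 -0.   ]
{'time_s': np.float64(14.15), 'joints': array([-1.2169e+01,  1.8478e+01, -1.2010e+00,  4.0000e-03, -7.0292e+01,
        1.6064e+01]), 'tcp_pos': array([ 0.573, -0.32 ,  0.254]), 'eef_rot': array([-113.608,   89.971,  -19.713]), 'contact_force': array([ 0.155, -0.559, -0.226]), 'gripper_width': np.float64(0.053)}
```

View pics/t5.png

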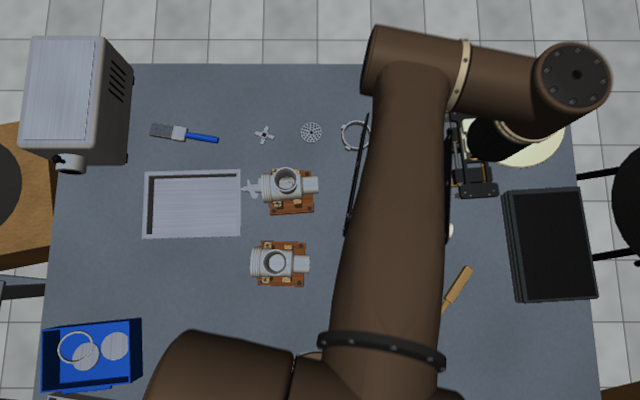

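View pics/s5.png

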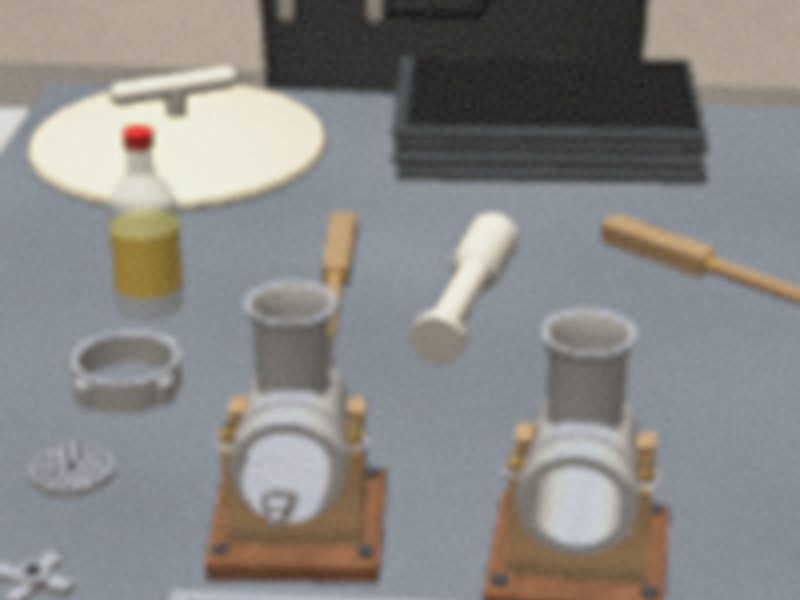

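The stick lies flat on the bench and the other parts have not moved. In the top view the worm now stands out of the mouth at about (252,188). I'll zoom in there.

Run:
```python
import cv2
t=cv2.imread('pics/t5.png'); cv2.imwrite('pics/t5z.png',cv2.resize(t[160:220,230:325],None,fx=8,fy=8,interpolation=cv2.INTER_CUBIC))
```

```text
(no output)
```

View pics/t5z.png

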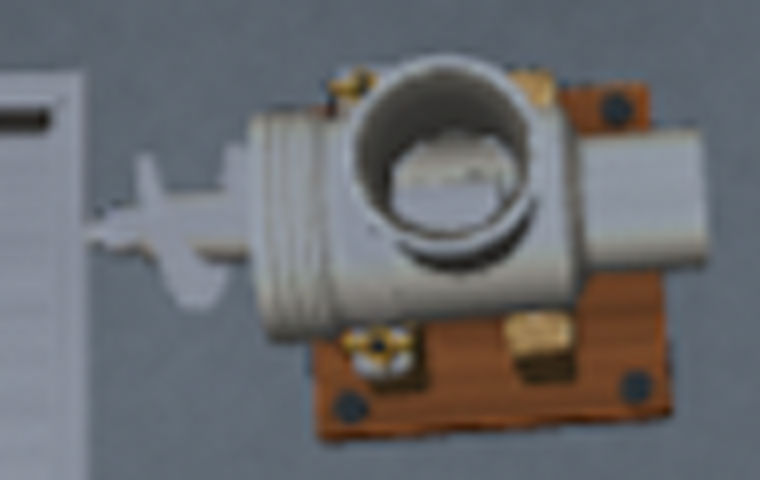

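Run:
```python
from h import *
Z=lambda a,b:(230+a/8-.45,160+b/8-.45)
a=np.array([-.068,.9977,0]); m=np.array([.5435,.1458,.095])
for n,q in (("pin end",(88,232)),("sq front",(105,228)),("crest+x",(148,155)),("crest-x",(197,305)),("next+x",(237,147)),("core l",(150,225))):
    p=onz("top",*Z(*q),.094); d=p-m; print(n,p.round(4),"along",(d@a*1e3).round(1),"lat",(d@[.9977,.068,0]*1e3).round(1))
print("mouth top edge",onz("top",*Z(250,215),.133))
for b in (118,335): print(onz("top",*Z(255 if b<200 else 270,b),.095))
for q in ((144,171),(240,169),(240,237),(143,239)): print("tray rim",proj("top",onz("top",*q,.045)))
print(onz("top",*Z(85,240),.045))
t=cv2.imread('pics/t5.png')
cv2.imwrite('pics/t5tray.png',cv2.resize(t[160:250,135:250],None,fx=6,fy=6,interpolation=cv2.INTER_CUBIC))
```

```text
pin end [0.5426 0.2037 0.094 ] along 57.9 lat 3.0
sq front [0.5439 0.1982 0.094 ] along 52.2 lat 4.0
crest+x [0.5685 0.1848 0.094 ] along 37.2 lat 27.6
crest-x [0.5183 0.1672 0.094 ] along 23.1 lat -23.7
next+x [0.5713 0.1555 0.094 ] along 7.8 lat 28.4
core l [0.545  0.1834 0.094 ] along 37.5 lat 4.0
mouth top edge [0.54044485 0.14526446 0.133     ]
[0.58090573 0.14971365 0.095     ]
[0.50820633 0.14295895 0.095     ]
tray rim [144. 171.]
tray rim [240. 169.]
tray rim [240. 237.]
tray rim [143. 239.]
[0.5494694 0.2139204 0.045    ]
```

View pics/t5tray.png

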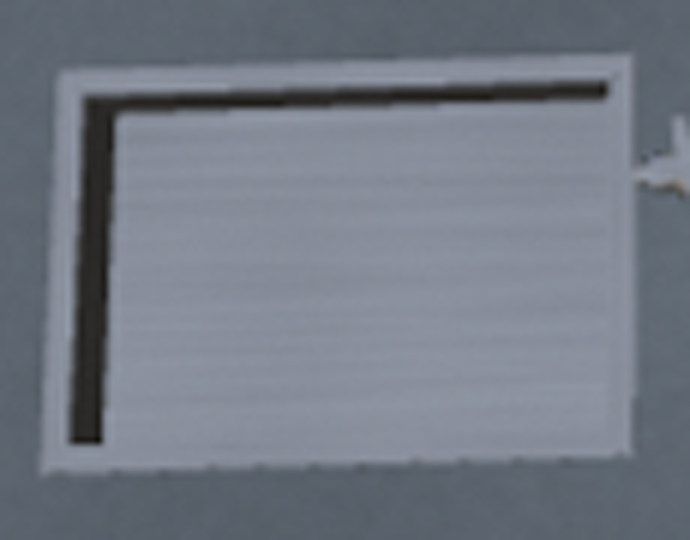

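Call:
{"name": "step_arm", "arguments": {"steps": [[[0, 0, 0.5], 0], [[0, 0, 1], 0], [[0, 0, 1], 0], [[0, 0, 1], 0], [[0, 0, 1], 0], [[0, 0, 1], 0], [[0, 0, 1], 0], [[0, 0, 1], 0], [[0, 0, 1], 0], [[0, 0, 1], 0], [[0, 0, 1], 0], [[0, 0, 1], 0], [[0, 0, 1], 0], [[0, 0, 1], 0], [[0, 0, 1], 0], [[0, 0, 1], 0], [[0, 0, 1], 0], [[0, 0, 1], 0], [[0, 0, 1], 0], [[0, 0, 1], 0]], "fingers": 0}}

```text
time_s: 15.92
tcp_pos: [0.5456, 0.0704, 0.2518]
eef_rot: [99.6, 89.9, -166.5]
contact_force: [0.1, -0.9, -0.4]
gripper_width: 0.0876
```

Call:
{"name": "step_arm", "arguments": {"steps": [[[0, 0, 1], 0], [[0, 0, 1], 0], [[0, 0, 1], 0], [[0, 0, 1], 0], [[0, 0, 0.7], 0], [[0, 0, 0], 0], [[0, 0, 0], 0]]}}

```text
time_s: 16.5
tcp_pos: [0.5397, 0.1636, 0.2519]
eef_rot: [114.7, 89.9, -151.3]
contact_force: [0.1, -0.3, -0.5]
gripper_width: 0.0875
```

Run:
```python
from h import *
plan([.544,.1618,.097],3.9); st()
```

```text
tcp [0.5397 0.1636 0.2519] x [-0.001 -0.001 -1.   ] yaw_y -176.02 turn deg 0.08 units 0.013
shift units (tool xyz after turn) [ 7.74 -0.22 -0.1 ] R2y [-0.998 -0.068  0.001] R2z [-0.068  0.998 -0.   ]
{'time_s': np.float64(16.5), 'joints': array([ 3.6741e+01,  9.9250e+00, -1.2984e+01, -9.0000e-03, -6.7153e+01,
       -3.2758e+01]), 'tcp_pos': array([0.54 , 0.164, 0.252]), 'eef_rot': array([ 114.736,   89.938, -151.285]), 'contact_force': array([ 0.114, -0.253, -0.453]), 'gripper_width': np.float64(0.087)}
```

Descend to about 40 mm above first, then check with the cameras.

Call:
{"name": "step_arm", "arguments": {"steps": [[[0.5, -0.2, -0.1], 0], [[1, 0, 0], 0], [[1, 0, 0], 0], [[1, 0, 0], 0], [[1, 0, 0], 0], [[0.5, 0, 0], 0], [[0, 0, 0], 0], [[0, 0, 0], 0]]}}

```text
time_s: 17.17
tcp_pos: [0.5445, 0.1606, 0.1521]
eef_rot: [137.0, 89.9, -129.2]
contact_force: [0.9, 0.2, 0.1]
gripper_width: 0.0876
```

Run:
```python
from h import *
plan([.544,.1618,.097],3.9)
s=capture('side'); cv2.imwrite('pics/s6.png',cv2.resize(s[150:300,230:380],None,fx=4,fy=4,interpolation=cv2.INTER_CUBIC))
t=capture('top'); cv2.imwrite('pics/t6.png',cv2.resize(t[140:260,130:330],None,fx=4,fy=4,interpolation=cv2.INTER_CUBIC))
```

```text
tcp [0.5445 0.1606 0.1521] x [-0.001 -0.001 -1.   ] yaw_y -176.14 turn deg -0.04 units -0.006
shift units (tool xyz after turn) [2.76 0.02 0.06] R2y [-0.998 -0.068  0.001] R2z [-0.068  0.998 -0.001]
```

View pics/s6.png

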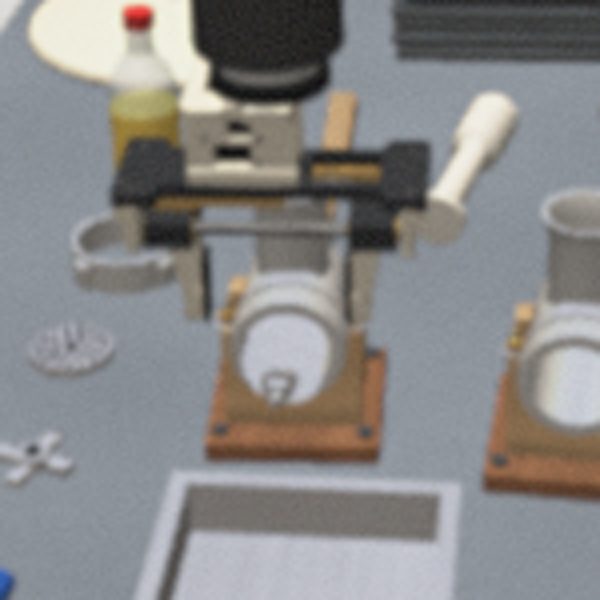

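View pics/t6.png

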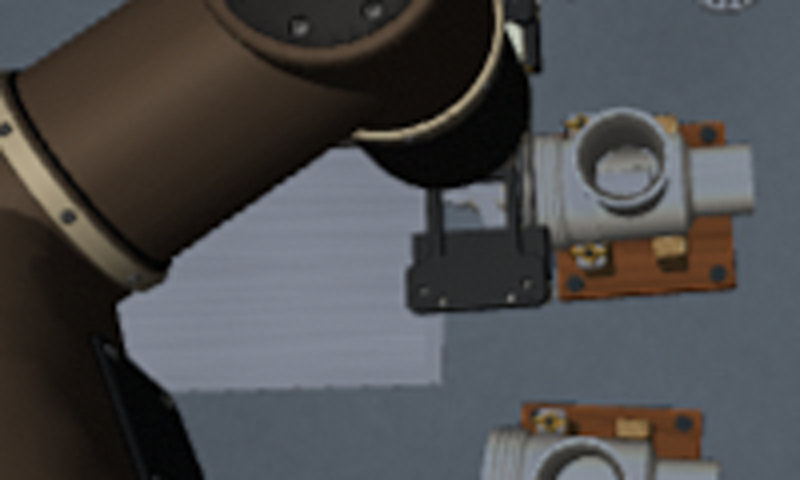

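Call:
{"name": "step_arm", "arguments": {"steps": [[[0.5, 0, 0.06], 0], [[0.6, 0, 0], 0], [[0.6, 0, 0], 0], [[0.6, 0, 0], 0], [[0.4, 0, 0], 0], [[0, 0, 0], 0], [[0, 0, 0], 0]]}}

```text
time_s: 17.85
tcp_pos: [0.5444, 0.1626, 0.0984]
eef_rot: [150.1, 90.0, -116.0]
contact_force: [1.1, -0.1, 0.1]
gripper_width: 0.0877
```

Call:
{"name": "step_arm", "arguments": {"steps": [[[0, 0, 0], 0], [[0, 0, 0], 0], [[0, 0, 0], 0], [[0, 0, 0], 0], [[0, 0, 0], 0], [[0, 0, 0], 0]], "fingers": 1, "grip_force": 50}}

```text
time_s: 18.35
tcp_pos: [0.5442, 0.1626, 0.0986]
eef_rot: [-19.0, 90.0, 74.9]
contact_force: [-3.2, -0.1, 2.5]
gripper_width: 0.053
```

Run:
```python
from h import *
plan([.544,.1618,.097],3.9); st()
```

```text
tcp [0.5442 0.1626 0.0986] x [ 0.  0. -1.] yaw_y -176.11 turn deg -0.01 units -0.001
shift units (tool xyz after turn) [ 0.08  0.01 -0.04] R2y [-0.998 -0.068 -0.   ] R2z [-0.068  0.998  0.   ]
{'time_s': np.float64(18.35), 'joints': array([ 3.6366e+01,  1.8543e+01, -2.3681e+01, -8.0000e-03, -4.7769e+01,
       -3.2468e+01]), 'tcp_pos': array([0.544, 0.163, 0.099]), 'eef_rot': array([-18.953,  89.991,  74.941]), 'contact_force': array([-3.17 , -0.072,  2.536]), 'gripper_width': np.float64(0.053)}
```

Gripped at 53 mm opening, which matches the 54 mm flights. Drawing it out along the axis.

Call:
{"name": "step_arm", "arguments": {"steps": [[[-0.05, 0, 0.2], 0], [[0, 0, 0.4], 0], [[0, 0, 0.5], 0], [[0, 0, 0.5], 0], [[0, 0, 0.5], 0], [[0, 0, 0.5], 0], [[0, 0, 0], 0]], "grip_force": 60}}

```text
time_s: 18.93
tcp_pos: [0.5408, 0.217, 0.0992]
eef_rot: [-42.8, 90.0, 51.2]
contact_force: [0.8, -0.2, -5.1]
gripper_width: 0.0526
```

Run:
```python
from h import *
st()
s=capture('side'); cv2.imwrite('pics/s7.png',cv2.resize(s[150:300,230:380],None,fx=4,fy=4,interpolation=cv2.INTER_CUBIC))
t=capture('top'); cv2.imwrite('pics/t7.png',cv2.resize(t[140:260,130:330],None,fx=4,fy=4,interpolation=cv2.INTER_CUBIC))
```

```text
{'time_s': np.float64(18.933), 'joints': array([ 4.1075e+01,  1.9687e+01, -2.1780e+01, -9.0000e-03, -4.8494e+01,
       -3.7075e+01]), 'tcp_pos': array([0.541, 0.217, 0.099]), 'eef_rot': array([-42.814,  89.961,  51.179]), 'contact_force': array([ 0.773, -0.152, -5.069]), 'gripper_width': np.float64(0.053)}
```

View pics/s7.png

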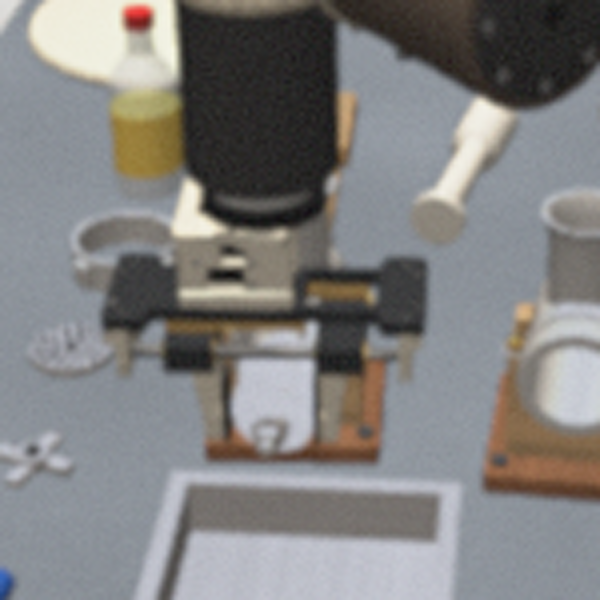

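View pics/t7.png

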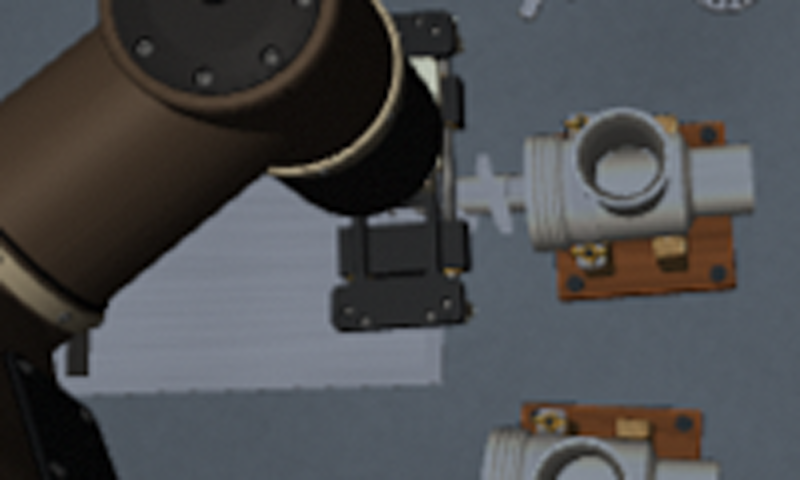

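The worm is drawn more than halfway and held level, and the gripper carries its full weight (-5 N). Moving on over the tray.

Call:
{"name": "step_arm", "arguments": {"steps": [[[0, 0, 0.3], 0], [[0, 0, 0.6], 0], [[0, 0, 0.7], 0], [[0, 0, 0.7], 0], [[0, 0, 0.7], 0], [[0, 0, 0.7], 0], [[0, 0.2, 0.7], 0], [[0, 0.2, 0.7], 0], [[0, 0.2, 0.7], 0], [[0, 0.2, 0.7], 0], [[0, 0.2, 0.7], 0], [[0, 0, 0.6], 0], [[0, 0, 0.4], 0], [[0, 0, 0], 0], [[0, 0, 0], 0]]}}

```text
time_s: 20.28
tcp_pos: [0.5096, 0.3771, 0.0992]
eef_rot: [143.4, 90.0, -122.6]
contact_force: [0.0, 0.2, -5.2]
gripper_width: 0.0528
```

Run:
```python
from h import *
st()
Z=lambda a,b:(135+a/6-.45,160+b/6-.45)
for n,q,z in (("TL",(62,72),.045),("TR base",(633,53),0),("TR",(633,53),.045),("BR base",(633,457),0),("BL base",(40,473),0),("inTL",(85,97),.045),("inTR",(608,83),.045)): print(n,onz("top",*Z(*q),z).round(4))
s=capture('side'); cv2.imwrite('pics/s8.png',cv2.resize(s[180:360,220:400],None,fx=4,fy=3.3,interpolation=cv2.INTER_CUBIC)); cv2.imwrite('pics/s8r.png',s)
t=capture('top'); cv2.imwrite('pics/t8.png',cv2.resize(t[140:260,130:330],None,fx=4,fy=4,interpolation=cv2.INTER_CUBIC))
```

```text
{'time_s': np.float64(20.283), 'joints': array([ 5.4112e+01,  2.3856e+01, -1.4993e+01,  2.0000e-03, -5.1172e+01,
       -5.0187e+01]), 'tcp_pos': array([0.51 , 0.377, 0.099]), 'eef_rot': array([ 143.449,   89.979, -122.624]), 'contact_force': array([ 0.013,  0.194, -5.15 ]), 'gripper_width': np.float64(0.053)}
TL [0.5997 0.4794 0.045 ]
TR base [0.6206 0.225  0.    ]
TR [0.6094 0.2163 0.045 ]
BR base [0.4262 0.2182 0.    ]
BL base [0.4183 0.4945 0.    ]
inTL [0.5879 0.4679 0.045 ]
inTR [0.5951 0.2274 0.045 ]
```

View pics/s8.png

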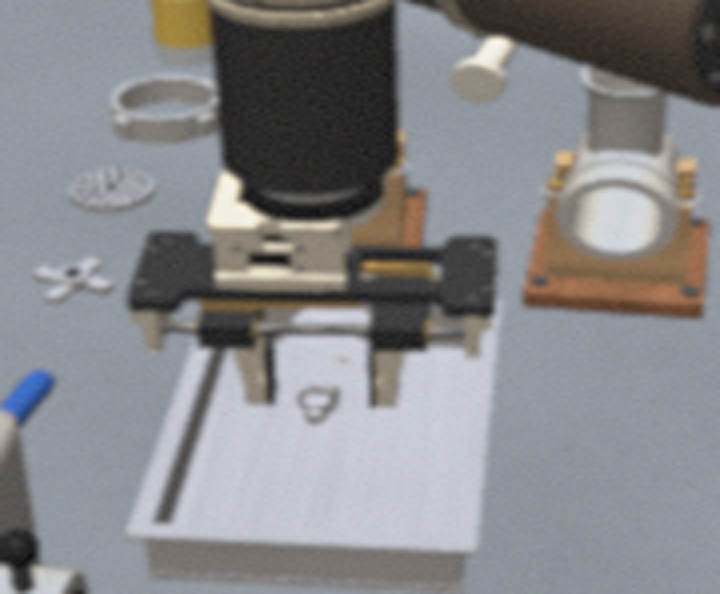

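View pics/t8.png

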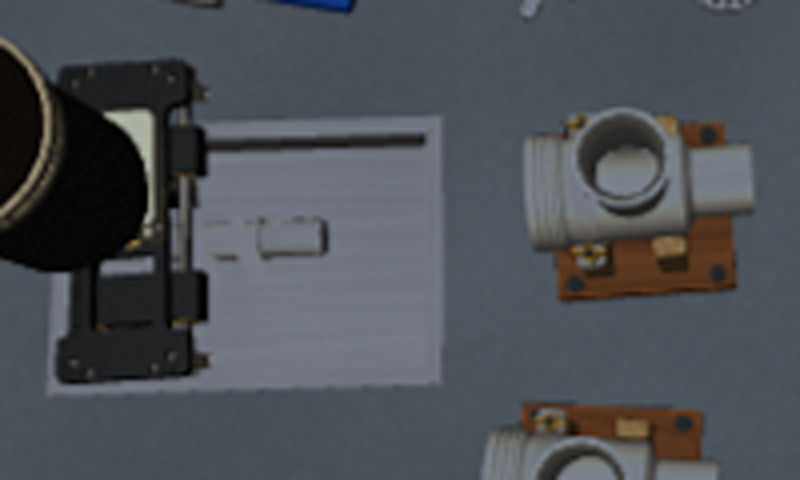

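The worm is level and over the tray's middle; its shank end shows at about (325,237) in the top crop, inside the walls. Lowering.

Call:
{"name": "step_arm", "arguments": {"steps": [[[0.3, 0, 0], 0], [[0.5, 0, 0], 0], [[0.5, 0, 0], 0], [[0.5, 0, 0], 0], [[0.4, 0, 0], 0], [[0.3, 0, 0], 0], [[0.1, 0, 0], 0], [[0, 0, 0], 0], [[0, 0, 0], 0]]}}

```text
time_s: 21.13
tcp_pos: [0.5098, 0.3769, 0.0474]
eef_rot: [-103.8, 90.0, -9.9]
contact_force: [0.9, -0.3, -4.1]
gripper_width: 0.053
```

Call:
{"name": "step_arm", "arguments": {"steps": [[[0.1, 0, 0], 0], [[0.1, 0, 0], 0], [[0.1, 0, 0], 0], [[0, 0, 0], 0], [[0, 0, 0], 0]]}}

```text
time_s: 21.55
tcp_pos: [0.5096, 0.3766, 0.0413]
eef_rot: [140.0, 90.0, -126.1]
contact_force: [0.7, 0.6, -5.0]
gripper_width: 0.0528
```

Call:
{"name": "step_arm", "arguments": {"steps": [[[0.05, 0, 0], 0], [[0.05, 0, 0], 0], [[0.05, 0, 0], 0], [[0, 0, 0], 0], [[0, 0, 0], 0]]}}

```text
time_s: 21.97
tcp_pos: [0.5097, 0.3767, 0.0382]
eef_rot: [146.4, 90.0, -119.7]
contact_force: [0.4, -0.3, -5.2]
gripper_width: 0.0531
```

Call:
{"name": "step_arm", "arguments": {"steps": [[[0.05, 0, 0], 0], [[0.04, 0, 0], 0], [[0, 0, 0], 0], [[0, 0, 0], 0]]}}

```text
time_s: 22.3
tcp_pos: [0.5096, 0.3767, 0.0365]
eef_rot: [137.0, 90.0, -129.1]
contact_force: [-0.1, 0.8, -5.0]
gripper_width: 0.0529
```

Call:
{"name": "step_arm", "arguments": {"steps": [[[0.05, 0, 0], 0], [[0.05, 0, 0], 0], [[0, 0, 0], 0], [[0, 0, 0], 0]]}}

```text
time_s: 22.63
tcp_pos: [0.5098, 0.377, 0.0357]
eef_rot: [-51.7, 90.0, 42.2]
contact_force: [-3.8, 0.0, 5.2]
gripper_width: 0.0529
```

The floor is reached: the vertical force went from -5 to +5 N. Releasing and retreating straight up.

Call:
{"name": "step_arm", "arguments": {"steps": [[[0, 0, 0], 0], [[0, 0, 0], 0], [[0, 0, 0], 0], [[0, 0, 0], 0], [[0, 0, 0], 0], [[0, 0, 0], 0], [[0, 0, 0], 0], [[0, 0, 0], 0]], "fingers": 0, "grip_force": 10}}

```text
time_s: 23.3
tcp_pos: [0.5097, 0.3767, 0.0345]
eef_rot: [169.2, 90.0, -96.9]
contact_force: [-0.1, 0.8, 0.1]
gripper_width: 0.0872
```

Call:
{"name": "step_arm", "arguments": {"steps": [[[-0.3, 0, 0], 0], [[-0.5, 0, 0], 0], [[-0.7, 0, 0], 0], [[-1, 0, 0], 0], [[-1, 0, 0], 0], [[-1, 0, 0], 0], [[-1, 0, 0], 0], [[-1, 0, 0], 0], [[-1, 0, 0], 0], [[-1, 0, 0.5], 0], [[-1, 0, 1], 0], [[0, 0, 1], 0], [[0, 0, 1], 0], [[0, 0, 1], 0], [[0, 0, 1], 0], [[0, 0, 0], 0], [[0, 0, 0], 0]]}}

```text
time_s: 24.72
tcp_pos: [0.5018, 0.4872, 0.2251]
eef_rot: [-44.3, 90.0, 49.7]
contact_force: [0.2, -0.6, -0.3]
gripper_width: 0.0878
```

Run:
```python
from h import *
st()
s=capture('side'); cv2.imwrite('pics/s9.png',s)
t=capture('top'); cv2.imwrite('pics/t9.png',t)
```

```text
{'time_s': np.float64(24.717), 'joints': array([ 6.0068e+01,  2.3495e+01,  2.4560e+00,  2.0000e-03, -6.8948e+01,
       -5.6105e+01]), 'tcp_pos': array([0.502, 0.487, 0.225]), 'eef_rot': array([-44.296,  89.988,  49.667]), 'contact_force': array([ 0.178, -0.607, -0.333]), 'gripper_width': np.float64(0.088)}
```

View pics/s9.png

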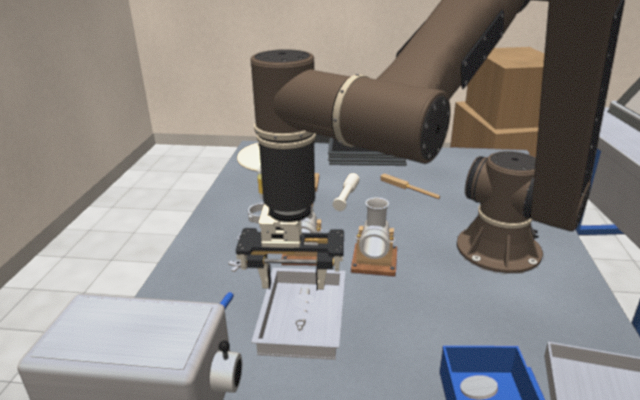

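View pics/t9.png

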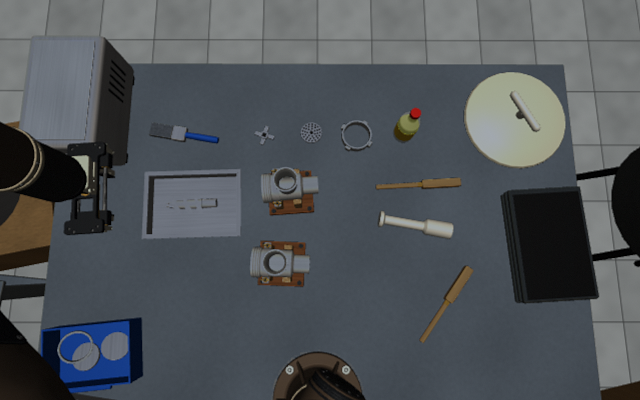

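The worm lies along the tray's middle, from about (168,205) to (216,202) in the top view. The stick lies at (377,187)-(460,183) on the bench, and the other parts are at their starting pixels. Forces are near zero, so I'm handing in.

Run:
```python
from h import *
for u,v in ((168,205),(216,202)): print(onz("top",u,v,.032).round(3))
a=cv2.imread('pics/top0.png');b=cv2.imread('pics/t9.png')
print("max diff over parts row",cv2.absdiff(a,b)[110:160,145:430].max(), "pestle",cv2.absdiff(a,b)[205:245,372:460].max())
close_job()
```

```text
[0.508 0.414 0.032]
[0.517 0.282 0.032]
max diff over parts row 6 pestle 4
the job is handed in; nothing more can be done
```

The worm is out of the head and lying flat in the wash tray, and the push stick is back on the bench. I handed the job in at about 25 s of the 64 s allowed; the hand-in gives no verdict.

- **Pushing:** I took the far stick, put it through the drive hole and felt up to about 8 N. The worm ended up standing about 58 mm out of the mouth, with its flights' middle about 2 mm inside. That is a little more than the 50 mm you asked for. I went further on purpose to get a better grip, and it is within the allowed window.
- **Stick:** I laid it back down with light bench contact (about 6 N) before letting go. In the pictures it lies flat near its starting place.
- **Worm:** I gripped it just outside the mouth (53 mm opening on 54 mm flights) and drew it out level. I lowered it into the tray until the force turned, about 10 N of contact, then released it.

**Last checks:**
- The worm lies from about y = 0.28 to 0.41 m at x ≈ 0.51 m, along the middle of the tray.
- The ring nut, plate, knife, pestle, bottle and brush show no change from the first top picture.
- The wrist force is near zero and the gripper is clear.

**Disagreement:** my first side-view reading of how far the worm stood out was about 10 mm lower than the stick's travel implied. The side view is weak along that direction; a clear top view taken later agreed with the travel.

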